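Put each lid back on its own pot

TASK

The washing-up by the outdoor sink is dry: take the four loose steel lids from the bench and put each on the vessel it fits by size, the three pots and the cup, so that every lid sits down flat and snug in its rim. Leave the pots and the cup standing where they are, and do not knock over or shift the two empty cans.

Things in the scene. Friction and masses are not known exactly. Their poses are not given: they have to be found in the camera images.
- pot_large_rim (a point): Point at the middle of the mouth, level with the rim, of the large of three open steel pots, with two small ears and a thin wire bail folded down against the side: round, straight-sided, 140 mm outer diameter, 80 mm tall, wall 2.5 mm. Loose, stands upright on the bench with its mouth open at the start; z is up along its axis.
- lid_large_knob (a point): Middle of the black knob (cylinder, 25 mm wide, 22 mm tall, on a 14 mm neck) of the 144 mm wide steel lid for the large pot. z is up. The lid lies right way up. Below the point: flange top 19 mm, flange underside 21.5 mm, bottom of the lid's tapered plug (130 mm wide above, 111 mm below) 33.5 mm. Seated: plug in the mouth, flange on the rim, point 21.5 mm above the rim centre, side play 2.5 mm.
- pot_medium_rim (a point): Point at the middle of the mouth, level with the rim, of the medium of three open steel pots, with two small ears and a thin wire bail folded down against the side: round, straight-sided, 115 mm outer diameter, 72 mm tall, wall 2.5 mm. Loose, stands upright on the bench with its mouth open at the start; z is up along its axis.
- lid_medium_knob (a point): Middle of the black knob (cylinder, 25 mm wide, 22 mm tall, on a 14 mm neck) of the 119 mm wide steel lid for the medium pot. z is up. The lid lies right way up. Below the point: flange top 19 mm, flange underside 21.5 mm, bottom of the lid's tapered plug (105 mm wide above, 86 mm below) 33.5 mm. Seated: plug in the mouth, flange on the rim, point 21.5 mm above the rim centre, side play 2.5 mm.
- pot_small_rim (a point): Point at the middle of the mouth, level with the rim, of the small of three open steel pots, with two small ears and a thin wire bail folded down against the side: round, straight-sided, 92 mm outer diameter, 64 mm tall, wall 2.5 mm. Loose, stands upright on the bench with its mouth open at the start; z is up along its axis.
- lid_small_knob (a point): Middle of the black knob (cylinder, 25 mm wide, 22 mm tall, on a 14 mm neck) of the 96 mm wide steel lid for the small pot. z is up. The lid lies right way up. Below the point: flange top 19 mm, flange underside 21.5 mm, bottom of the lid's tapered plug (82 mm wide above, 63 mm below) 33.5 mm. Seated: plug in the mouth, flange on the rim, point 21.5 mm above the rim centre, side play 2.5 mm.
- cup_rim (a point): Point at the middle of the mouth, level with the rim, of the steel cup, with a wire handle on one side reaching 29 mm out from its wall: round, straight-sided, 70 mm outer diameter, 70 mm tall, wall 2.5 mm. Loose, stands upright on the bench with its mouth open at the start; z is up along its axis.
- lid_cup_knob (a point): Middle of the black knob (cylinder, 25 mm wide, 22 mm tall, on a 14 mm neck) of the 74 mm wide steel lid for the cup. z is up. The lid lies right way up. Below the point: flange top 19 mm, flange underside 21.5 mm, bottom of the lid's tapered plug (60 mm wide above, 41 mm below) 33.5 mm. Seated: plug in the mouth, flange on the rim, point 21.5 mm above the rim centre, side play 2.5 mm.
- can_a_mid (a point): Bystander: an empty aluminium drinks can standing upright, 66 mm in diameter, 115 mm tall; the point is at its centre, half-way up. It is to be left standing where it is.
- can_b_mid (a point): Bystander: an empty aluminium drinks can standing upright, 66 mm in diameter, 115 mm tall; the point is at its centre, half-way up. It is to be left standing where it is.
Mind the look-alikes: they are no part of the job. Leave any brown or turquoise look-alike of the part that bears lid_small_knob alone.

How it is judged:
By the outcome, as a careful person would: the job done as asked, in the order asked, and still so for the second after the job is handed in, with the robot touching nothing.
It also fails if it takes over 128 s, if anything falls off the work surface, if the arm or the gripper's body presses on something with over 40 N, if the wrist force passes 120 N, or if a joint passes its speed limit or range.

ROBOT

A 6-joint arm with a two-finger parallel gripper is mounted at the origin on the work surface. World frame = base frame: x ahead of the robot, y to its left, z up, the work surface at z = 0. Lengths are in m, angles in degrees, forces in N, time in s.
With the tool pointing down it reaches from about 0.25 to 0.725 m from the base axis. Payload 9.7 kg.
Tool frame: the origin (TCP) lies at the very end of the fingers, on their centre line; the grasp point (between the pads) lies 19 mm behind it; z points along the fingers, y is the line along which they close (so a half turn about z gives the same grasp; the last joint's range is limited). The gripper opens to 85 mm and grips with 20 to 120 N. Pads are 22 mm wide; open, the fingers measure 114 mm over their backs; the gripper's body (76 mm by 85 mm) begins 54 mm behind the grasp point. The pads swing forward as they close: fully open they stand 13 mm farther back than shut.
Start: joints at [-66.234, 4.979, 10.078, 95.1, 0, 90], TCP at [0.222, -0.503, 0.231] pointing down, gripper open.
Joint ranges: [-179.16, 179.16], [-48.56, 103.87], [-65.8, 70.77], [-126.05, 130.52], [-82.76, 87.17], [-180, 180]. Speed limits (degrees/s): [127.2, 127.2, 147.25, 180, 180, 180].

INTERFACE

Orientations are given as [roll, pitch, yaw] about the fixed x, y, z axes, in that order (R = Rz(yaw) Ry(pitch) Rx(roll)).
In Python, from workcell import bot gives the robot as it stands.
- The arm moves only by the tool arm_command, never from a script. Its argument "series" is a list of rows, each a list of 4 numbers: the shift along the tool's x, y, z in m, then the turn about the tool's z in rad. A call has exactly 5 rows; each row is the pose to reach, as a shift and turn from the pose commanded when the call began, along the tool's axes at that moment; what a row does not reach only later rows make up. A row lasts 1/10 s, in which the tool goes at most 50 mm and 8.59 degrees, less where a joint would pass 70% of its speed; a pose out of reach is approached as far as the arm can. A call with a gripper value outside its range is refused whole. "hand" is the finger opening in m, from 0 to 0.0854, set as the call begins (left out, the last holds). The fingers move at their own pace and stop on an object; "grip_force" is the grip in N (left out, the last holds). Time passes only in rows, so rows that repeat a pose let the fingers close, or fill a call up. It gives the time, the measured TCP pose, the force, the opening and the grip force at its end, in the units of the state.
- bot.get_obs(): the state, without advancing time (a new reading comes with each control period).
- bot.camera(name): name is "side" or "top"; returns a dict with "color" (384x512x3 uint8, blue, green, red), "camera_matrix" (3x3 intrinsics, pixels), "dist_coeffs" ([k1, k2, p1, p2, k3] as OpenCV has them; the pictures are not rectified), "xyz" and "orientation" of the camera in the world. Camera axes: x right, y up, looking along -z (the intrinsics and any distortion apply to the point x, -y, -z); pixel columns grow to the right and rows downward; lengths in m; the calibration is good to about 2 mm. A picture is of the moment at which its call begins. There is no depth.
- bot.job_done(): hands the job in; it is judged then, once.
Trained networks look in the newest picture that a camera, given by its name, has taken for a name from the list of things; names that differ only in an ending like _2 or _b are one class to them, and where a whole thing is asked for, a point or a joint stands for the part that bears it (a point fixed in the world has none). Each returns a list of dicts, best first, with "confidence" (0 to 1); they miss things now and then, are a little off and sometimes report something else, mostly with a low value. They report only what shows in the picture. A call takes as long as a camera call. They do not tell look-alikes from the thing itself.
- bot.find_in(camera, target): "location" ([column, row] in pixels, amid what is visible of it).
- bot.mark_of(camera, target): "location" ([column, row] in pixels: a listed point, or the origin of a listed thing).
The state is a dict: "time": time; "q": joint angles; "qd": joint speeds; "joint_efforts": joint torques, N m; "ee_pos": TCP position; "tcp_rot": TCP orientation; "wrist_force": force on the tool from outside, world axes, zero at the start; "torque": the same for the moment, N m; "opening": finger opening in m; "grasp_force": force on a finger pad.
Only numpy, scipy, OpenCV 4.12 (cv2) and the standard library are available. Lean on these libraries where they do the work, as an engineer would, in place of code of your own. Each camera call takes 0.05 s, during which the arm holds its last target. There are 200 camera calls.

## Working session

There is one attempt and no reset: what is moved stays moved. The work goes in short steps, Python scripts to look and compute and a tool call to move; the robot and the scene stay as the last step left them, time stands still between calls to the robot, and variables do not carry over. Pictures are saved under pics/ and viewed, at most 14 in all, crops included, and the job is handed in when it is done.

Besides the shell and the picture viewer there is one more tool, called after ">>>" by a JSON object that holds its "name" and its "arguments". arm_command: Moves the arm, as the interface text tells. Its arguments: {"type":"object","properties":{"series":{"type":"array"},"hand":{"type":"number"},"grip_force":{"type":"number"}},"required":["series"]}

```bash
mkdir -p pics; cat > h.py <<'E'
import numpy as np,cv2
from workcell import bot
from scipy.spatial.transform import Rotation as R
N=['pot_large_rim','lid_large_knob','pot_medium_rim','lid_medium_knob','pot_small_rim','lid_small_knob','cup_rim','lid_cup_knob','can_a_mid']
def rot(c):
    o=np.array(c['orientation'],float)
    return o if o.shape==(3,3) else (R.from_euler('xyz',o,degrees=True).as_matrix() if o.size==3 else R.from_quat(o).as_matrix())
def ray(c,p):
    u=cv2.undistortPoints(np.array([[p]],float),np.array(c['camera_matrix'],float),np.array(c['dist_coeffs'],float))[0,0]
    return rot(c)@np.array([u[0],-u[1],-1])
def onz(c,p,z):
    d=ray(c,p);o=np.array(c['xyz']);return o+d*(z-o[2])/d[2]
def tri(c1,p1,c2,p2):
    A=np.zeros((3,3));b=np.zeros(3);ds=[]
    for c,p in((c1,p1),(c2,p2)):
        d=ray(c,p);d/=np.linalg.norm(d);P=np.eye(3)-np.outer(d,d);A+=P;b+=P@np.array(c['xyz'])
    return np.linalg.solve(A,b)
def proj(c,X):
    M=rot(c).T@(np.atleast_2d(X)-np.array(c['xyz'])).T
    M=(M.T*[1,-1,-1])
    return cv2.projectPoints(M,np.zeros(3),np.zeros(3),np.array(c['camera_matrix'],float),np.array(c['dist_coeffs'],float))[0][:,0]
E
python3 - <<'E'
from h import *
C={n:bot.camera(n) for n in('top','side')}
import pickle
for n,c in C.items():
    cv2.imwrite(f'pics/{n}0.png',cv2.resize(c['color'],None,fx=1.5,fy=1.5,interpolation=cv2.INTER_CUBIC)); print(n,c['xyz'],c['orientation'])
pickle.dump(C,open('c0.pkl','wb'))
H=dict(pot_large_rim=.08,pot_medium_rim=.072,pot_small_rim=.064,cup_rim=.07,can_a_mid=.0575)
for t in N:
    for n in C:
        for d in bot.mark_of(n,t)[:5]:
            print(t,n,np.round(d['location'],1),round(d['confidence'],2),np.round(onz(C[n],d['location'],H.get(t,.0335)),3))
print(bot.get_obs())
E
```

```text
top [0.33876708 0.01905603 1.10041441] [  7.49978904  -0.67293171 -90.85222313]
side [-0.02468363  0.76691829  1.14740551] [  39.3092388    -1.05213871 -145.43338683]
pot_large_rim top [356.5 243.7] 0.6 [ 0.342 -0.285  0.08 ]
pot_large_rim top [213.7 150.4] 0.6 [0.627 0.132 0.08 ]
pot_large_rim side [332.8 145.6] 0.69 [ 0.35  -0.282  0.08 ]
lid_large_knob top [394.7 194.1] 0.59 [ 0.494 -0.427  0.034]
lid_large_knob side [313.3 114.5] 0.61 [ 0.499 -0.427  0.034]
lid_large_knob side [183.2 194.1] 0.56 [0.642 0.127 0.034]
pot_medium_rim top [297.5 201.3] 0.9 [ 0.471 -0.116  0.072]
pot_medium_rim side [276.4 164.7] 0.87 [ 0.457 -0.112  0.072]
lid_medium_knob top [127.1 189.8] 0.78 [0.518 0.405 0.034]
lid_medium_knob side [152.3 283.4] 0.75 [0.512 0.409 0.034]
lid_medium_knob side [333.6 142.4] 0.63 [ 0.372 -0.343  0.034]
pot_small_rim side [236.8 137.8] 0.81 [ 0.633 -0.144  0.064]
lid_small_knob top [109.9 268.3] 0.87 [0.279 0.45  0.034]
lid_small_knob top [157.5 297.1] 0.87 [0.193 0.304 0.034]
lid_small_knob top [161.1 242.5] 0.56 [0.355 0.296 0.034]
lid_small_knob side [222.1 345.3] 0.
[... 372 characters left out ...]
 227.9] 0.56 [0.706 0.347 0.058]
{'time': 1.0, 'q': array([-6.62325521e+01,  4.97743383e+00,  1.00773693e+01,  9.51006937e+01,
        2.10668184e-03,  9.00004594e+01]), 'qd': array([-0.04268312,  0.0129681 ,  0.00195032, -0.00323368,  0.11026979,
        0.03873165]), 'joint_efforts': array([-9.77374111e-04, -5.20107722e+01,  4.64866555e+01,  1.62316035e-03,
       -4.38738837e-06,  2.71830567e-05]), 'ee_pos': array([ 0.2216658 , -0.50333197,  0.23129065]), 'tcp_rot': array([-1.79999242e+02, -2.10667576e-03,  2.37669885e+01]), 'wrist_force': array([0.441     , 0.89648773, 0.67134095]), 'torque': array([0.00461869, 0.01483182, 0.00052397]), 'grasp_force': 0.0, 'opening': 0.08551812728702826}
```

View pics/top0.png

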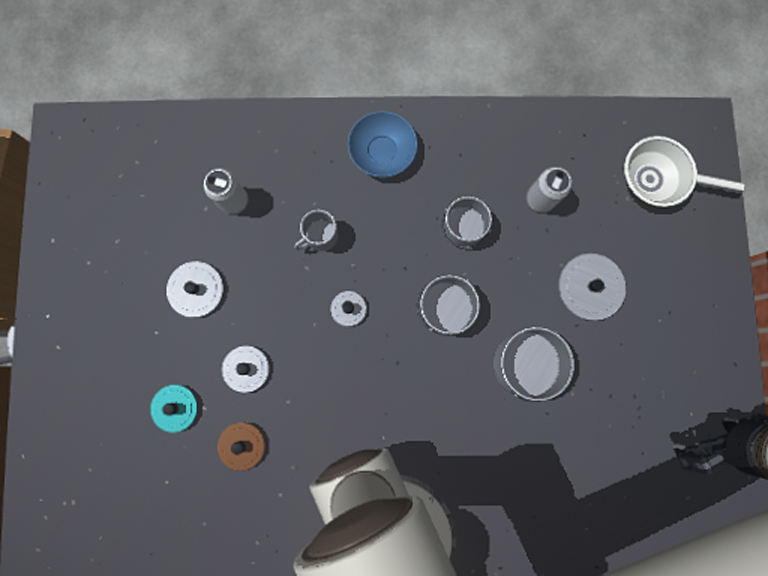

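View pics/side0.png

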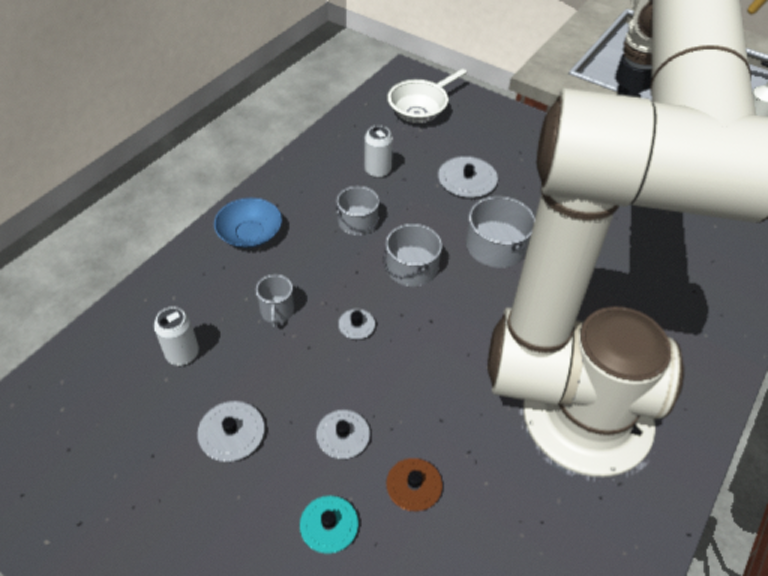

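The top view (1.5×) shows the large pot at (537,365), the medium pot at (450,305), the small pot at (468,222) and the cup at (318,230). The lids are large (593,286), medium (194,289), small (246,369) and cup (348,308). The cans are at (222,188) and (552,188).

The candidates for the small lid are silver (246,369), turquoise (174,408) and brown (242,446). The silver one fits because it is bare steel. I'll fit circles in both views and confirm it in a crop.

```bash
cat >> h.py <<'E'
from scipy.optimize import minimize
O=dict(potL=(.140,.080,(.346,-.284)),potM=(.115,.072,(.464,-.114)),potS=(.092,.064,(.633,-.144)),cup=(.070,.070,(.625,.138)),
 lidL=(.144,.0145,(.494,-.427)),lidM=(.119,.0145,(.515,.407)),lidS=(.096,.0145,(.355,.296)),lidC=(.074,.0145,(.467,.075)))
def fit(cams,d,z,xy0):
    a=np.linspace(0,2*np.pi,180,endpoint=False);u=np.c_[np.cos(a),np.sin(a)]
    G=[]
    for c in cams:
        g=cv2.cvtColor(c['color'],cv2.COLOR_BGR2GRAY).astype(np.float32);G.append((c,cv2.GaussianBlur(g,(0,0),0.8)))
    def s(p):
        v=0
        for c,g in G:
            r=[]
            for k in(-.002,.002):
                q=proj(c,np.c_[p+u*(d/2+k),np.full(180,z)]).astype(np.float32)
                r.append(cv2.remap(g,q[:,0],q[:,1],cv2.INTER_LINEAR).ravel())
            v+=np.minimum(abs(r[0]-r[1]),40).mean()
        return -v
    gr=[(s(np.array(xy0)+[i,j]),i,j) for i in np.arange(-.016,.017,.002) for j in np.arange(-.016,.017,.002)]
    b=min(gr);r=minimize(s,np.array(xy0)+b[1:],method='Nelder-Mead',options=dict(initial_simplex=np.array(xy0)+b[1:]+np.array([[0,0],[.0015,0],[0,.0015]]),xatol=1e-4))
    return r.x,-r.fun
E
python3 - <<'E'
from h import *
import pickle
C=pickle.load(open('c0.pkl','rb'));T,S=C['top'],C['side']
im=cv2.resize(T['color'],None,fx=3,fy=3,interpolation=cv2.INTER_CUBIC)
a=np.linspace(0,6.283,60)
for n,(d,z,p) in O.items():
    r=[fit(k,d,z,p) for k in((T,),(S,),(T,S))]
    print(n,*[(np.round(x,4),round(v,1)) for x,v in r])
    q=proj(T,np.c_[r[2][0][0]+d/2*np.cos(a),r[2][0][1]+d/2*np.sin(a),np.full(60,z)])
    cv2.polylines(im,[np.int32((q+.5)*3*8)],True,(0,0,255),1,cv2.LINE_AA,3)
cv2.imwrite('pics/fit.png',im[360:860,650:1290]);cv2.imwrite('pics/fitlid.png',im[500:960,280:780])
E
```

```text
potL (array([ 0.3458, -0.2929]), np.float64(31.1)) (array([ 0.3415, -0.2854]), np.float64(17.6)) (array([ 0.3441, -0.2914]), np.float64(44.2))
potM (array([ 0.4652, -0.1264]), np.float64(31.2)) (array([ 0.4615, -0.1199]), np.float64(24.6)) (array([ 0.4628, -0.1211]), np.float64(53.1))
potS (array([ 0.6417, -0.163 ]), np.float64(26.9)) (array([ 0.6387, -0.1662]), np.float64(20.7)) (array([ 0.6395, -0.1667]), np.float64(50.4))
cup (array([0.6256, 0.1364]), np.float64(31.8)) (array([0.6247, 0.1397]), np.float64(28.0)) (array([0.6244, 0.1401]), np.float64(59.5))
lidL (array([ 0.5081, -0.4353]), np.float64(37.5)) (array([ 0.5066, -0.4313]), np.float64(32.1)) (array([ 0.5078, -0.4343]), np.float64(66.4))
lidM (array([0.513, 0.403]), np.float64(40.0)) (array([0.5127, 0.4086]), np.float64(39.9)) (array([0.5127, 0.4075]), np.float64(79.7))
lidS (array([0.345, 0.294]), np.float64(40.0)) (array([0.3454, 0.2983]), np.float64(39.8)) (array([0.3451, 0.2975]), np.float64(79.7))
lidC (array([0.467, 0.083]), np.float64(40.0)) (array([0.4673, 0.0857]), np.float64(34.9)) (array([0.4678, 0.0842]), np.float64(74.4))
```

View pics/fit.png

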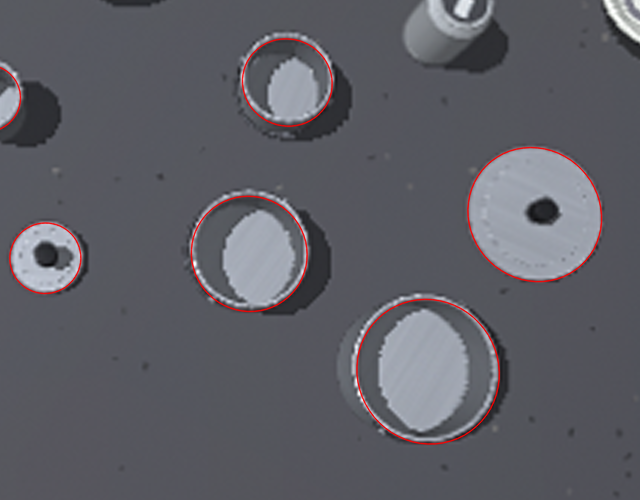

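View pics/fitlid.png

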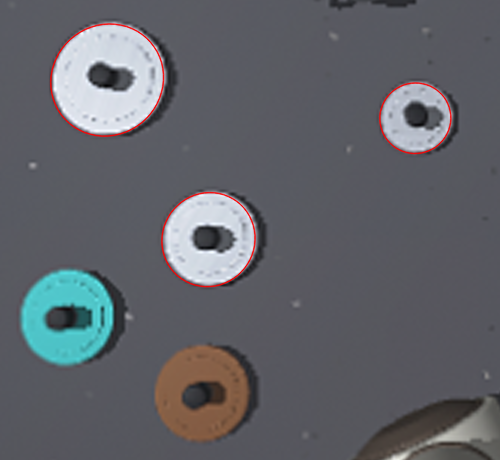

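The crop confirms the small lid is the bare steel one at top pixel (164,246); the turquoise and brown look-alikes stay put. The red circles match the lids well. The pot rims need a ridge fit because the rim is a bright thin ring.

```bash
cat >> h.py <<'E'
def fit2(c,d,z,xy0,ridge):
    a=np.linspace(0,2*np.pi,240,endpoint=False);u=np.c_[np.cos(a),np.sin(a)]
    g=cv2.GaussianBlur(cv2.cvtColor(c['color'],cv2.COLOR_BGR2GRAY).astype(np.float32),(0,0),0.6)
    ks,w=(((-.00525,-.00125,.00275),(-.5,1,-.5)) if ridge else ((-.0025,.0025),(1,-1)))
    def s(p):
        v=0
        for k,ww in zip(ks,w):
            q=proj(c,np.c_[p+u*(d/2+k),np.full(240,z)]).astype(np.float32)
            v=v+ww*cv2.remap(g,q[:,0],q[:,1],cv2.INTER_LINEAR).ravel()
        return -np.clip(v,-60,60).mean() if ridge else -np.clip(v,-200,200).mean()
    x0=np.array(xy0);b=min((s(x0+[i,j]),i,j) for i in np.arange(-.012,.0121,.001) for j in np.arange(-.012,.0121,.001))
    x0=x0+b[1:];r=minimize(s,x0,method='Nelder-Mead',options=dict(initial_simplex=x0+np.array([[0,0],[.001,0],[0,.001]]),xatol=5e-5))
    return r.x,-r.fun
O2=dict(potL=(.344,-.291),potM=(.463,-.121),potS=(.6395,-.1667),cup=(.6244,.1401),lidL=(.5078,-.434),lidM=(.5127,.4075),lidS=(.3451,.2975),lidC=(.4678,.0842))
E
python3 - <<'E'
from h import *
import pickle
C=pickle.load(open('c0.pkl','rb'));T,S=C['top'],C['side']
for n,(d,z,p) in O.items():
    r=[fit2(k,d,z,O2[n],not n.startswith('lid')) for k in(T,S)]
    print(n,*[(np.round(x,4),round(v,1)) for x,v in r],np.round((r[0][0]-r[1][0])*1e3,1))
E
```

```text
potL (array([ 0.3471, -0.2887]), np.float64(43.0)) (array([ 0.3462, -0.2842]), np.float64(13.1)) [ 1.  -4.5]
potM (array([ 0.467 , -0.1222]), np.float64(42.0)) (array([ 0.4654, -0.1181]), np.float64(18.0)) [ 1.5 -4.1]
potS (array([ 0.6443, -0.1671]), np.float64(35.1)) (array([ 0.6423, -0.1634]), np.float64(13.7)) [ 2.  -3.7]
cup (array([0.6289, 0.1401]), np.float64(37.5)) (array([0.6275, 0.1431]), np.float64(22.4)) [ 1.4 -3. ]
lidL (array([ 0.5084, -0.435 ]), np.float64(54.0)) (array([ 0.5064, -0.431 ]), np.float64(45.6)) [ 2. -4.]
lidM (array([0.5135, 0.4049]), np.float64(100.0)) (array([0.5128, 0.4085]), np.float64(68.8)) [ 0.7 -3.6]
lidS (array([0.3459, 0.295 ]), np.float64(97.9)) (array([0.3456, 0.2985]), np.float64(64.6)) [ 0.3 -3.5]
lidC (array([0.4683, 0.0822]), np.float64(78.2)) (array([0.4678, 0.0852]), np.float64(53.5)) [ 0.5 -3. ]
```

>>> {"name": "arm_command", "arguments": {"series": [[0,0,0,0.1],[0,0,0,0.2],[0,0,0,0.3],[0,0,0,0.4148],[0,0,0,0.4148]], "hand": 0.05, "grip_force": 30}}

```text
time: 1.5
ee_pos: [0.2217, -0.5034, 0.2313]
tcp_rot: [180.0, 0.0, -0.1]
wrist_force: [0.4, 0.6, -0.4]
opening: 0.0501
grasp_force: 0.0
```

>>> {"name": "arm_command", "arguments": {"series": [[0.046,-0.011,0,0],[0.094,-0.023,0,0],[0.142,-0.035,0,0],[0.19,-0.047,0,0],[0.238,-0.059,0,0]]}}

```text
time: 2.0
ee_pos: [0.4615, -0.4436, 0.2314]
tcp_rot: [180.0, -0.0, 0.2]
wrist_force: [-1.2, -1.5, -0.4]
opening: 0.05
grasp_force: 0.0
```

>>> {"name": "arm_command", "arguments": {"series": [[0.0477,-0.0114,0,0],[0.0477,-0.0114,0.045,0],[0.0477,-0.0114,0.09,0],[0.0477,-0.0114,0.13,0],[0.0477,-0.0114,0.13,0]]}}

```text
time: 2.5
ee_pos: [0.505, -0.4307, 0.0944]
tcp_rot: [-179.6, 0.5, 0.2]
wrist_force: [0.2, 0.5, -0.1]
opening: 0.0495
grasp_force: 0.0
```

>>> {"name": "arm_command", "arguments": {"series": [[0,0,0.02,0],[0,0,0.04,0],[0,0,0.06,0],[0,0,0.06,0],[0,0,0.06,0]]}}

```text
time: 3.0
ee_pos: [0.5079, -0.4335, 0.0436]
tcp_rot: [179.9, -0.1, 0.1]
wrist_force: [-0.4, -0.4, -0.1]
opening: 0.0499
grasp_force: 0.0
```

```bash
python3 - <<'E'
from h import *
a=[]
for n in('top','side'):
    c=bot.camera(n);p=proj(c,[[.507,-.433,.03]])[0].astype(int);x,y=np.maximum(p-50,0)
    a.append(cv2.resize(c['color'][y:y+100,x:x+100],(400,400),interpolation=cv2.INTER_CUBIC))
cv2.imwrite('pics/g1.png',np.hstack(a))
o=bot.get_obs();print(o['ee_pos'],o['tcp_rot'],o['wrist_force'])
E
```

```text
[ 0.50817079 -0.43379722  0.04388373] [ 1.79886883e+02 -1.30857104e-01  3.12701036e-02] [-0.27148919  0.27136596 -0.08925176]
```

View pics/g1.png

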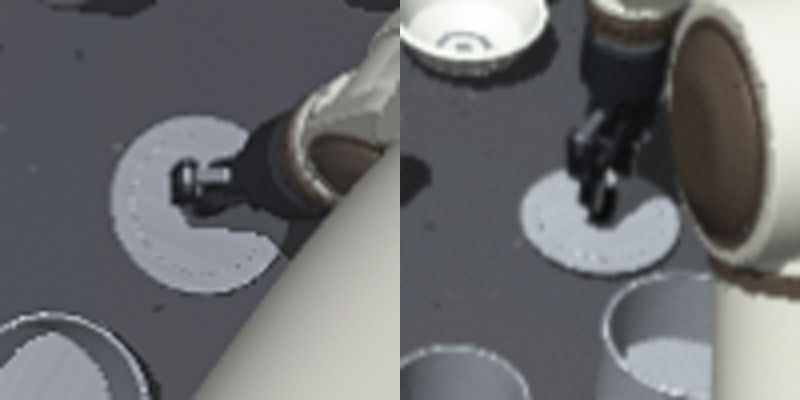

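The gripper stands over the large lid's knob, roughly centred, with the fingers either side in y. Now down and close.

>>> {"name": "arm_command", "arguments": {"series": [[0,0,0.008,0],[0,0,0.016,0],[0,0,0.023,0],[0,0,0.023,0],[0,0,0.023,0]]}}

```text
time: 3.6
ee_pos: [0.5072, -0.4328, 0.0179]
tcp_rot: [-180.0, 0.0, 0.0]
wrist_force: [0.3, 0.9, 0.4]
opening: 0.05
grasp_force: 0.0
```

>>> {"name": "arm_command", "arguments": {"series": [[0,0,0,0],[0,0,0,0],[0,0,0,0],[0,0,0,0],[0,0,0,0]], "hand": 0.01}}

```text
time: 4.1
ee_pos: [0.5076, -0.4331, 0.0188]
tcp_rot: [180.0, -0.0, 0.0]
wrist_force: [0.4, 0.7, 4.0]
opening: 0.0237
grasp_force: 29.7
```

```bash
python3 - <<'E'
from h import *
for n in('top','side'):
    c=bot.camera(n);print(n,fit2(c,.144,.0145,(.5074,-.433),False))
o=bot.get_obs();print(o['ee_pos'],o['tcp_rot'],o['wrist_force'],o['opening'],o['grasp_force'])
E
```

```text
top (array([ 0.50855711, -0.4344967 ]), np.float64(35.35347366333008))
side (array([ 0.50666442, -0.43062961]), np.float64(38.039894104003906))
[ 0.50756481 -0.43315303  0.01878229] [ 1.79969858e+02 -3.58675351e-02 -2.14123747e-03] [-0.05220301  0.39207068  4.37555905] 0.024093419299937493 29.766542315483093
```

Gripped, and the lid barely moved, so the averaged camera estimate is good. Lift and carry.

>>> {"name": "arm_command", "arguments": {"series": [[0,0,-0.02,0],[0,0,-0.05,0],[0,0,-0.085,0],[0,0,-0.12,0],[0,0,-0.14,0]], "grip_force": 45}}

```text
time: 4.7
ee_pos: [0.5076, -0.4332, 0.161]
tcp_rot: [179.9, -0.1, -0.0]
wrist_force: [0.9, 0.3, -0.8]
opening: 0.0235
grasp_force: 44.2
```

>>> {"name": "arm_command", "arguments": {"series": [[-0.03,-0.027,0,0],[-0.065,-0.059,0,0],[-0.105,-0.096,0,0],[-0.14,-0.128,0,0],[-0.161,-0.1466,0,0]]}}

```text
time: 5.2
ee_pos: [0.3439, -0.2842, 0.1577]
tcp_rot: [-180.0, 0.1, 0.0]
wrist_force: [0.9, -0.7, -0.8]
opening: 0.0236
grasp_force: 44.5
```

>>> {"name": "arm_command", "arguments": {"series": [[0,0,0,0],[0,0,0.01,0],[0,0,0.02,0],[0,0,0.02,0],[0,0,0.02,0]]}}

```text
time: 5.7
ee_pos: [0.3464, -0.2865, 0.1373]
tcp_rot: [-179.9, 0.1, -0.0]
wrist_force: [-0.1, -0.2, -1.4]
opening: 0.0234
grasp_force: 44.6
```

```bash
python3 - <<'E'
from h import *
o=bot.get_obs();print(o['ee_pos'],o['tcp_rot'],o['wrist_force'],o['opening'],o['grasp_force'])
a=[];z=o['ee_pos'][2]-.0188+.0145
for n in('top','side'):
    c=bot.camera(n);print(n,fit2(c,.144,z,o['ee_pos'][:2],False));p=proj(c,[[.347,-.287,.1]])[0].astype(int);x,y=np.maximum(p-50,0)
    a.append(cv2.resize(c['color'][y:y+100,x:x+100],(400,400),interpolation=cv2.INTER_CUBIC))
cv2.imwrite('pics/g2.png',np.hstack(a))
E
```

```text
[ 0.34641192 -0.28645409  0.13729758] [-1.79928272e+02  8.79636164e-02 -7.74234770e-03] [-0.08780358 -0.18714337 -1.43868537] 0.023432458451573233 44.6075963973999
top (array([ 0.34692141, -0.28827959]), np.float64(42.22081756591797))
side (array([ 0.34541402, -0.2836615 ]), np.float64(49.00588607788086))
```

View pics/g2.png

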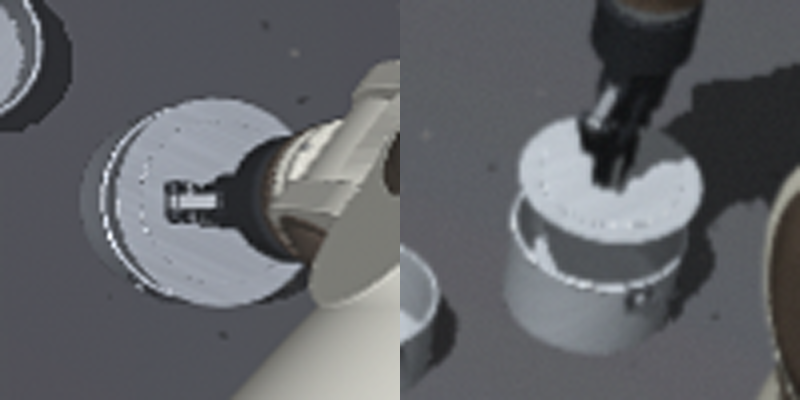

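The held lid's fitted circle agrees with the rim within about 0.5 mm in both views. Lower it to about 1.5 mm above seating, then release.

>>> {"name": "arm_command", "arguments": {"series": [[0,0,0.016,0],[0,0,0.03,0],[0,0,0.042,0],[0,0,0.0505,0],[0,0,0.0505,0]]}}

```text
time: 6.3
ee_pos: [0.346, -0.2861, 0.0868]
tcp_rot: [-180.0, 0.0, -0.0]
wrist_force: [0.2, 0.3, -1.2]
opening: 0.0238
grasp_force: 45.5
```

>>> {"name": "arm_command", "arguments": {"series": [[0,0,0,0],[0,0,0,0],[0,0,0,0],[0,0,0,0],[0,0,0,0]]}}

```text
time: 6.8
ee_pos: [0.3464, -0.2864, 0.0879]
tcp_rot: [180.0, -0.0, -0.0]
wrist_force: [0.3, -0.4, -1.6]
opening: 0.0237
grasp_force: 45.5
```

>>> {"name": "arm_command", "arguments": {"series": [[0,0,0,0],[0,0,0,0],[0,0,0,0],[0,0,-0.01,0],[0,0,-0.03,0]], "hand": 0.05}}

```text
time: 7.3
ee_pos: [0.3458, -0.2859, 0.1175]
tcp_rot: [-179.9, 0.1, -0.0]
wrist_force: [0.2, 0.4, -0.7]
opening: 0.05
grasp_force: 0.0
```

>>> {"name": "arm_command", "arguments": {"series": [[0,0,-0.04,0],[0,0,-0.08,0],[0.01,-0.03,-0.08,0],[0.025,-0.077,-0.08,0],[0.041,-0.124,-0.08,0]]}}

```text
time: 7.8
ee_pos: [0.3876, -0.1614, 0.199]
tcp_rot: [180.0, -0.1, -0.1]
wrist_force: [-0.0, -0.3, 0.2]
opening: 0.05
grasp_force: 0.0
```

>>> {"name": "arm_command", "arguments": {"series": [[0.015,-0.046,0,0],[0.03,-0.093,0,0],[0.045,-0.139,0,0],[0.06,-0.186,0,0],[0.075,-0.232,0,0]]}}

```text
time: 8.3
ee_pos: [0.4614, 0.029, 0.1987]
tcp_rot: [-178.6, -0.0, 2.8]
wrist_force: [0.3, -0.4, -0.4]
opening: 0.0501
grasp_force: 0.0
```

```bash
python3 - <<'E'
from h import *
a=[]
for n in('top','side'):
    c=bot.camera(n)
    for d,z,k in((.144,.0825,0),(.140,.08,0)): print(n,np.round(fit2(c,d,z,(.3466,-.2865),False)[0],4))
    print('lidC',fit2(c,*O['lidC'][:2],O2['lidC'],False),'cup',fit2(c,*O['cup'][:2],O2['cup'],True))
    p=proj(c,[[.4,-.15,.08]])[0].astype(int);x,y=np.maximum(p-66,0)
    a.append(cv2.resize(c['color'][y:y+133,x:x+133],(400,400),interpolation=cv2.INTER_CUBIC))
cv2.imwrite('pics/g3.png',np.hstack(a))
o=bot.get_obs();print(o['ee_pos'],o['tcp_rot'],o['wrist_force'],o['opening'])
E
```

```text
top [ 0.347  -0.2884]
top [ 0.3467 -0.2908]
lidC (array([0.46714428, 0.07481367]), np.float64(-1.2975163459777832)) cup (array([0.62903132, 0.14054506]), np.float64(11.66910457611084))
side [ 0.3457 -0.2839]
side [ 0.3473 -0.2885]
lidC (array([0.46775324, 0.08517248]), np.float64(56.92755889892578)) cup (array([0.62738408, 0.1432032 ]), np.float64(23.880393981933594))
[0.46191881 0.0279684  0.19813284] [-1.78562937e+02  1.03383757e-02  2.63741817e+00] [ 0.24018722 -0.30241432  0.70141002] 0.049938077214451426
```

View pics/g3.png

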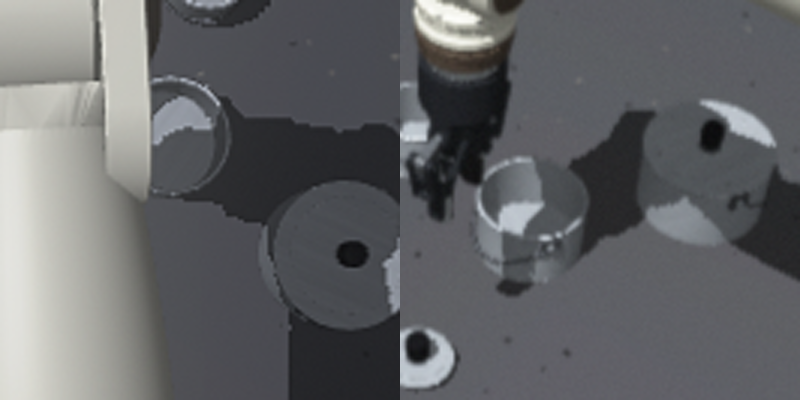

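The large lid is seated flat in its pot and the pot hasn't moved. The last move was rate-limited, so I'll settle and read the pose.

>>> {"name": "arm_command", "arguments": {"series": [[0,0,0,0],[0,0,0,0],[0,0,0,0],[0,0,0,0],[0,0,0,0]]}}

```text
time: 8.9
ee_pos: [0.4608, 0.0256, 0.198]
tcp_rot: [-178.6, 0.0, 2.4]
wrist_force: [0.3, -0.4, 0.6]
opening: 0.0499
grasp_force: 0.0
```

```bash
python3 - <<'E'
from h import *
o=bot.get_obs();print(np.round(o['q'],2),o['tcp_rot'],o['ee_pos'])
E
```

```text
[  2.32  -7.66  -6.03  91.64   1.4  179.94] [-1.78601050e+02  1.08378861e-02  2.37491402e+00] [0.46084038 0.0256287  0.19797683]
```

q6 ran into its 180° limit: yaw = q1+180−q6, so at yaw 0 no position with y>0 is reachable. I'll switch to yaw 90°.

>>> {"name": "arm_command", "arguments": {"series": [[0,0,0,-0.13],[0,0,0,-0.26],[0,0,0,-0.39],[0,0,0,-0.52],[0,0,0,-0.52]]}}

```text
time: 9.4
ee_pos: [0.4609, 0.0259, 0.1979]
tcp_rot: [-178.8, -0.7, 32.3]
wrist_force: [0.3, 0.2, -0.3]
opening: 0.0498
grasp_force: 0.0
```

>>> {"name": "arm_command", "arguments": {"series": [[0,0,0,0],[0,0,0,0],[0,0,0,0],[0,0,0,0],[0,0,0,0]]}}

```text
time: 9.9
ee_pos: [0.461, 0.0261, 0.1978]
tcp_rot: [-178.8, -0.7, 32.2]
wrist_force: [-0.4, -0.6, -0.5]
opening: 0.0499
grasp_force: 0.0
```

```bash
python3 - <<'E'
from h import *
o=bot.get_obs();print(np.round(o['q'],2),o['tcp_rot'],o['ee_pos'])
E
```

```text
[  2.37  -7.62  -6.02  91.64   1.4  150.18] [-178.76920323   -0.66869839   32.18208289] [0.46095214 0.02606109 0.19778494]
```

The arm is left with a constant 1.4° tilt about world x. With the fingers closing along x that lies in the plane of the pads, so it's harmless. Finish the turn to yaw 90.

>>> {"name": "arm_command", "arguments": {"series": [[0,0,0,-0.13],[0,0,0,-0.26],[0,0,0,-0.39],[0,0,0,-0.52],[0,0,0,-0.6]]}}

```text
time: 10.4
ee_pos: [0.461, 0.0261, 0.1978]
tcp_rot: [-179.4, -1.3, 66.9]
wrist_force: [-0.6, 0.0, -0.5]
opening: 0.0497
grasp_force: 0.0
```

>>> {"name": "arm_command", "arguments": {"series": [[0,0,0,-0.13],[0,0,0,-0.26],[0,0,0,-0.39],[0,0,0,-0.409],[0,0,0,-0.409]]}}

```text
time: 10.9
ee_pos: [0.461, 0.0261, 0.1978]
tcp_rot: [-179.9, -1.4, 89.9]
wrist_force: [0.2, -0.1, 0.8]
opening: 0.0499
grasp_force: 0.0
```

```bash
cat >> h.py <<'E'
def to(*ws):
    o=bot.get_obs();M=R.from_euler('xyz',o['tcp_rot'],degrees=True).as_matrix()
    print('q',np.round(o['q'],1),'pos',np.round(o['ee_pos'],4),'rot',np.round(o['tcp_rot'],2),'F',np.round(o['wrist_force'],1),'op',round(o['opening'],4))
    p=o['ee_pos']
    for w in ws: print(w,'->',np.round(M.T@(np.array(w)-p),4)); p=np.array(w)
E
python3 - <<'E'
from h import *
c=bot.camera('side');print(fit2(c,*O['lidC'][:2],O2['lidC'],False))
to((.468,.0837,.198),(.468,.0837,.05),(.468,.0837,.0185),(.468,.0837,.198),(.6283,.1416,.198),(.6283,.1416,.12),(.6283,.1416,.0775))
E
```

```text
(array([0.46775324, 0.08517248]), np.float64(57.00889587402344))
q [ 2.4 -7.6 -6.  91.6  1.4 92.5] pos [0.461  0.0261 0.1978] rot [-179.91   -1.4    89.84] F [ 0.8  0.3 -0.4] op 0.0497
(0.468, 0.0837, 0.198) -> [0.0576 0.0069 0.0012]
(0.468, 0.0837, 0.05) -> [-0.0036  0.0002  0.148 ]
(0.468, 0.0837, 0.0185) -> [-0.0008  0.0001  0.0315]
(0.468, 0.0837, 0.198) -> [ 0.0044 -0.0003 -0.1794]
(0.6283, 0.1416, 0.198) -> [0.0583 0.1601 0.0012]
(0.6283, 0.1416, 0.12) -> [-0.0019  0.0001  0.078 ]
(0.6283, 0.1416, 0.0775) -> [-0.001   0.0001  0.0425]
```

>>> {"name": "arm_command", "arguments": {"series": [[0.03,0.0035,0.001,0],[0.0576,0.0069,0.001,0],[0.0566,0.007,0.045,0],[0.055,0.007,0.085,0],[0.055,0.007,0.1,0]]}}

```text
time: 11.45
ee_pos: [0.466, 0.0834, 0.0955]
tcp_rot: [-179.6, -1.4, 89.9]
wrist_force: [0.2, 0.1, 0.0]
opening: 0.0499
grasp_force: 0.0
```

>>> {"name": "arm_command", "arguments": {"series": [[-0.0005,0,0.02,0],[-0.001,0,0.04,0],[-0.0012,0,0.05,0],[-0.0012,0,0.05,0],[-0.0012,0,0.05,0]]}}

```text
time: 11.95
ee_pos: [0.4682, 0.0835, 0.0503]
tcp_rot: [-180.0, -1.4, 90.0]
wrist_force: [0.5, 0.4, -0.3]
opening: 0.0501
grasp_force: 0.0
```

```bash
python3 - <<'E'
from h import *
to((.468,.0837,.0185))
E
```

```text
q [  9.3  -5.  -19.9  74.8   1.4  99.3] pos [0.4682 0.0835 0.0503] rot [-179.97   -1.41   89.99] F [ 0.5  0.4 -0.3] op 0.0501
(0.468, 0.0837, 0.0185) -> [-0.0006 -0.0002  0.0317]
```

>>> {"name": "arm_command", "arguments": {"series": [[-0.0002,0,0.01,0],[-0.0005,0,0.022,0],[-0.0006,-0.0002,0.0315,0],[-0.0006,-0.0002,0.0315,0],[-0.0006,-0.0002,0.0315,0]]}}

```text
time: 12.45
ee_pos: [0.4672, 0.0836, 0.0173]
tcp_rot: [-179.9, -1.4, 90.0]
wrist_force: [-0.4, -0.3, -0.0]
opening: 0.0503
grasp_force: 0.0
```

>>> {"name": "arm_command", "arguments": {"series": [[0,0,0,0],[0,0,0,0],[0,0,0,0],[0,0,0,0],[0,0,0,0]], "hand": 0.01, "grip_force": 30}}

```text
time: 12.95
ee_pos: [0.4678, 0.0837, 0.0182]
tcp_rot: [-180.0, -1.4, 90.0]
wrist_force: [-0.3, 0.6, 5.3]
opening: 0.0238
grasp_force: 29.7
```

>>> {"name": "arm_command", "arguments": {"series": [[0.0005,0,-0.02,0],[0.0013,0,-0.055,0],[0.0024,0,-0.1,0],[0.0034,0,-0.14,0],[0.0037,0,-0.15,0]], "grip_force": 45}}

```text
time: 13.45
ee_pos: [0.4691, 0.084, 0.172]
tcp_rot: [179.8, -1.5, 90.0]
wrist_force: [-0.4, 0.6, 1.0]
opening: 0.0232
grasp_force: 44.2
```

>>> {"name": "arm_command", "arguments": {"series": [[0.012,0.03,0,0],[0.027,0.07,0,0],[0.042,0.112,0,0],[0.054,0.145,0,0],[0.0575,0.159,0,0]]}}

```text
time: 13.95
ee_pos: [0.6284, 0.1423, 0.1662]
tcp_rot: [-179.8, -1.4, 90.1]
wrist_force: [-0.6, -0.6, -1.4]
opening: 0.0237
grasp_force: 44.4
```

>>> {"name": "arm_command", "arguments": {"series": [[0,0,0,0],[0,0,0.02,0],[-0.001,0,0.045,0],[-0.001,0,0.045,0],[-0.001,0,0.045,0]]}}

```text
time: 14.45
ee_pos: [0.6257, 0.1411, 0.1239]
tcp_rot: [-179.8, -1.4, 90.0]
wrist_force: [-0.8, -0.4, 0.5]
opening: 0.0233
grasp_force: 44.4
```

```bash
python3 - <<'E'
from h import *
to((.6283,.1416,.1),(.6283,.1416,.0775))
p=bot.get_obs()['ee_pos']
for n in('top','side'):
    c=bot.camera(n);print(n,fit2(c,.074,p[2]-.0045,p[:2],False),fit2(c,*O['cup'][:2],O2['cup'],True))
E
```

```text
q [ 12.1  16.6  11.6  84.9   1.4 102.1] pos [0.6257 0.1411 0.1239] rot [-179.84   -1.38   90.02] F [-0.8 -0.4  0.5] op 0.0233
(0.6283, 0.1416, 0.1) -> [-0.0001  0.0027  0.0239]
(0.6283, 0.1416, 0.0775) -> [-0.0005  0.0001  0.0225]
top (array([0.63490296, 0.12973782]), np.float64(2.0187299251556396)) (array([0.6177623 , 0.12818398]), np.float64(0.13353972136974335))
side (array([0.62522053, 0.14260607]), np.float64(38.1492805480957)) (array([0.62724873, 0.14383013]), np.float64(14.223946571350098))
```

>>> {"name": "arm_command", "arguments": {"series": [[0,0.001,0,0],[0,0.0018,0,0],[-0.0002,0.0018,0.01,0],[-0.0003,0.0018,0.02,0],[-0.0003,0.0018,0.02,0]]}}

```text
time: 15.05
ee_pos: [0.6273, 0.1414, 0.1013]
tcp_rot: [-179.7, -1.4, 90.0]
wrist_force: [0.0, 0.1, -0.5]
opening: 0.0237
grasp_force: 44.4
```

```bash
python3 - <<'E'
from h import *
to((.6283,.1416,.1),(.6283,.1416,.0775))
p=bot.get_obs()['ee_pos']
for n in('side',):
    c=bot.camera(n);print(n,fit2(c,.074,p[2]-.0045,p[:2],False),fit2(c,*O['cup'][:2],O2['cup'],True))
E
```

```text
q [ 12.1  17.1   9.7  82.6   1.4 102.1] pos [0.6273 0.1414 0.1013] rot [-179.73   -1.36   90.03] F [ 0.   0.1 -0.5] op 0.0237
(0.6283, 0.1416, 0.1) -> [0.0002 0.001  0.0013]
(0.6283, 0.1416, 0.0775) -> [-0.0005  0.0001  0.0225]
side (array([0.62580728, 0.14266997]), np.float64(37.583072662353516)) (array([0.62701311, 0.14364906]), np.float64(11.39086627960205))
```

>>> {"name": "arm_command", "arguments": {"series": [[0.0003,0.0006,0.006,0],[0.0003,0.0008,0.012,0],[0.0001,0.0008,0.018,0],[0,0.0008,0.0235,0],[0,0.0008,0.0235,0]]}}

```text
time: 15.6
ee_pos: [0.6286, 0.1421, 0.0791]
tcp_rot: [-179.8, -1.4, 90.0]
wrist_force: [0.3, 0.3, -0.6]
opening: 0.0234
grasp_force: 44.4
```

>>> {"name": "arm_command", "arguments": {"series": [[0,0,0,0],[0,0,0,0],[0,0,0,0],[0,0,0,0],[0,0,0,0]]}}

```text
time: 16.1
ee_pos: [0.6292, 0.1422, 0.0805]
tcp_rot: [-179.9, -1.4, 90.0]
wrist_force: [0.3, -0.9, -0.9]
opening: 0.0234
grasp_force: 44.4
```

>>> {"name": "arm_command", "arguments": {"series": [[-0.0003,-0.0006,0.001,0],[-0.0003,-0.0006,0.002,0],[-0.0003,-0.0006,0.003,0],[-0.0003,-0.0006,0.003,0],[-0.0003,-0.0006,0.003,0]]}}

```text
time: 16.6
ee_pos: [0.6285, 0.1419, 0.0773]
tcp_rot: [-179.9, -1.4, 90.0]
wrist_force: [-0.1, -0.5, -0.7]
opening: 0.0235
grasp_force: 44.4
```

```bash
python3 - <<'E'
from h import *
to((.6283,.1416,.0775))
E
```

```text
q [ 12.1  17.4   7.4  79.8   1.4 102.1] pos [0.6285 0.1419 0.0773] rot [-179.91   -1.39   90.03] F [-0.1 -0.5 -0.7] op 0.0235
(0.6283, 0.1416, 0.0775) -> [-0.0003 -0.0002 -0.0002]
```

>>> {"name": "arm_command", "arguments": {"series": [[0,0,0,0],[0,0,0,0],[0,0,0,0],[0,0,-0.01,0],[0.001,0,-0.03,0]], "hand": 0.05, "grip_force": 30}}

```text
time: 17.1
ee_pos: [0.6278, 0.142, 0.1067]
tcp_rot: [-179.8, -1.4, 90.0]
wrist_force: [-0.2, -0.2, 0.1]
opening: 0.0499
grasp_force: 0.0
```

>>> {"name": "arm_command", "arguments": {"series": [[0.001,0,-0.04,0],[0.0022,0,-0.08,0],[0.015,-0.025,-0.08,0],[0.03,-0.06,-0.08,0],[0.04,-0.08,-0.08,0]]}}

```text
time: 17.6
ee_pos: [0.5472, 0.1808, 0.1899]
tcp_rot: [-180.0, -1.4, 90.0]
wrist_force: [0.1, 0.7, 0.9]
opening: 0.0498
grasp_force: 0.0
```

>>> {"name": "arm_command", "arguments": {"series": [[0.02,-0.035,0,0],[0.04,-0.07,0,0],[0.06,-0.105,0,0],[0.08,-0.14,0,0],[0.08,-0.14,0,0]]}}

```text
time: 18.1
ee_pos: [0.4057, 0.2617, 0.1923]
tcp_rot: [-180.0, -1.5, 90.2]
wrist_force: [0.6, 0.9, 1.1]
opening: 0.0498
grasp_force: 0.0
```

```bash
python3 - <<'E'
from h import *
a=[]
for n in('top','side'):
    c=bot.camera(n);print(n,'cup lid',np.round(fit2(c,.074,.0725,(.6283,.1416),False)[0],4),'lidS',np.round(fit2(c,*O['lidS'][:2],O2['lidS'],False)[0],4))
    p=proj(c,[[.61,.15,.08]])[0].astype(int);x,y=np.maximum(p-40,0)
    a.append(cv2.resize(c['color'][y:y+80,x:x+80],(400,400),interpolation=cv2.INTER_CUBIC))
cv2.imwrite('pics/g4.png',np.hstack(a))
to((.3458,.2968,.15),(.3458,.2968,.05),(.3458,.2968,.0185))
E
```

```text
top cup lid [0.6278 0.1404] lidS [0.3458 0.2952]
side cup lid [0.6274 0.1428] lidS [0.3456 0.2985]
q [ 31.8  -5.4  -4.7  90.    1.2 121.7] pos [0.4083 0.2606 0.1918] rot [179.99  -1.45  90.14] F [ 1.1 -0.3  0.1] op 0.0499
(0.3458, 0.2968, 0.15) -> [ 0.0353 -0.0624  0.0427]
(0.3458, 0.2968, 0.05) -> [-0.0025 -0.      0.1   ]
(0.3458, 0.2968, 0.0185) -> [-0.0008 -0.      0.0315]
```

View pics/g4.png

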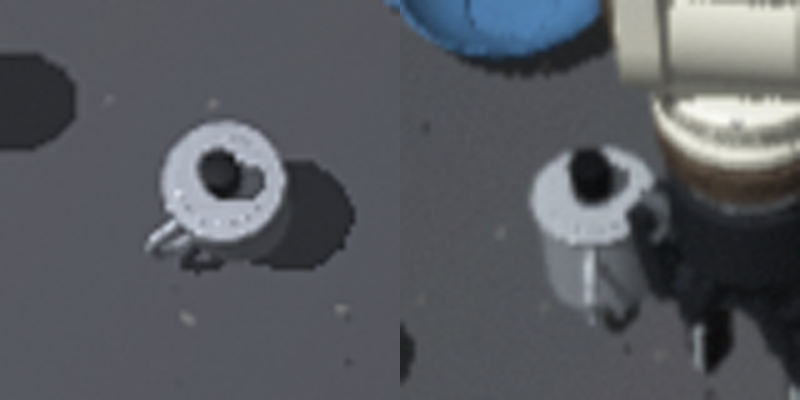

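The cup lid sits flat in the cup. On to the small lid.

>>> {"name": "arm_command", "arguments": {"series": [[0.018,-0.032,0.01,0],[0.035,-0.062,0.02,0],[0.035,-0.062,0.055,0],[0.034,-0.062,0.09,0],[0.034,-0.062,0.09,0]]}}

```text
time: 18.7
ee_pos: [0.3453, 0.2945, 0.0977]
tcp_rot: [-179.6, -1.1, 90.0]
wrist_force: [0.3, -0.2, 0.4]
opening: 0.05
grasp_force: 0.0
```

>>> {"name": "arm_command", "arguments": {"series": [[-0.0005,0,0.02,0],[-0.001,0,0.04,0],[-0.0013,0,0.05,0],[-0.0013,0,0.05,0],[-0.0013,0,0.05,0]]}}

```text
time: 19.2
ee_pos: [0.3471, 0.2964, 0.0528]
tcp_rot: [-180.0, -1.4, 90.0]
wrist_force: [0.3, 0.6, -0.0]
opening: 0.05
grasp_force: 0.0
```

```bash
python3 - <<'E'
from h import *
to((.3458,.2968,.0185))
E
```

```text
q [ 39.8  -8.5 -22.8  74.8   1.1 129.8] pos [0.3471 0.2964 0.0528] rot [-179.96   -1.44   90.  ] F [ 0.3  0.6 -0. ] op 0.05
(0.3458, 0.2968, 0.0185) -> [-0.0004 -0.0013  0.0343]
```

>>> {"name": "arm_command", "arguments": {"series": [[0,-0.0013,0.01,0],[-0.0003,-0.0013,0.022,0],[-0.0004,-0.0013,0.0343,0],[-0.0004,-0.0013,0.0343,0],[-0.0004,-0.0013,0.0343,0]]}}

```text
time: 19.7
ee_pos: [0.3447, 0.2963, 0.0167]
tcp_rot: [-179.9, -1.4, 90.0]
wrist_force: [-0.1, 0.8, 0.2]
opening: 0.0502
grasp_force: 0.0
```

>>> {"name": "arm_command", "arguments": {"series": [[0,0,0,0],[0,0,0,0],[0,0,0,0],[0,0,0,0],[0,0,0,0]], "hand": 0.01}}

```text
time: 20.2
ee_pos: [0.3453, 0.2969, 0.0178]
tcp_rot: [-180.0, -1.4, 90.0]
wrist_force: [-0.7, -1.0, 5.9]
opening: 0.0238
grasp_force: 29.6
```

```bash
python3 - <<'E'
from h import *
to((.3458,.2968,.19),(.6433,-.1653,.19),(.6433,-.1653,.1))
for n in('top','side'): print(fit2(bot.camera(n),*O['lidS'][:2],O2['lidS'],False))
E
```

```text
q [ 40.   -7.5 -25.9  70.7   1.1 130. ] pos [0.3453 0.2969 0.0178] rot [-179.96   -1.44   90.03] F [-0.7 -1.   5.9] op 0.0238
(0.3458, 0.2968, 0.19) -> [ 0.0043  0.0004 -0.1722]
(0.6433, -0.1653, 0.19) -> [-0.4621  0.2972 -0.0118]
(0.6433, -0.1653, 0.1) -> [-0.0023  0.0001  0.09  ]
(array([0.34498967, 0.29519887]), np.float64(21.440879821777344))
(array([0.34493743, 0.29865777]), np.float64(38.110103607177734))
```

>>> {"name": "arm_command", "arguments": {"series": [[0.0005,0,-0.02,0],[0.0015,0,-0.055,0],[0.0025,0,-0.1,0],[0.0036,0,-0.145,0],[0.0043,0,-0.17,0]], "grip_force": 45}}

```text
time: 20.8
ee_pos: [0.3457, 0.2971, 0.1907]
tcp_rot: [179.9, -1.5, 90.0]
wrist_force: [1.1, 0.7, -0.9]
opening: 0.0234
grasp_force: 44.2
```

>>> {"name": "arm_command", "arguments": {"series": [[-0.018,0.012,0,0],[-0.05,0.032,-0.001,0],[-0.083,0.053,-0.002,0],[-0.116,0.075,-0.003,0],[-0.15,0.096,-0.004,0]]}}

```text
time: 21.3
ee_pos: [0.4419, 0.1454, 0.1872]
tcp_rot: [-179.9, -1.4, 90.1]
wrist_force: [0.0, 0.9, -0.6]
opening: 0.0234
grasp_force: 44.2
```

>>> {"name": "arm_command", "arguments": {"series": [[-0.034,0.022,-0.001,0],[-0.068,0.044,-0.002,0],[-0.102,0.066,-0.003,0],[-0.136,0.088,-0.004,0],[-0.165,0.106,-0.004,0]]}}

```text
time: 21.8
ee_pos: [0.5482, -0.0202, 0.1868]
tcp_rot: [-179.9, -1.4, 90.0]
wrist_force: [-0.6, 0.0, -0.2]
opening: 0.0236
grasp_force: 44.2
```

```bash
python3 - <<'E'
from h import *
to((.6433,-.1653,.18),(.6433,-.1653,.1))
E
```

```text
q [-2.8  4.3  4.4 90.3  1.4 87.2] pos [ 0.5482 -0.0202  0.1868] rot [-179.89   -1.39   89.99] F [-0.6  0.  -0.2] op 0.0236
(0.6433, -0.1653, 0.18) -> [-0.1452  0.0951  0.0031]
(0.6433, -0.1653, 0.1) -> [-0.0019  0.0002  0.08  ]
```

>>> {"name": "arm_command", "arguments": {"series": [[-0.032,0.021,0,0],[-0.066,0.043,0.001,0],[-0.1,0.065,0.002,0],[-0.132,0.086,0.003,0],[-0.1452,0.0951,0.003,0]]}}

```text
time: 22.3
ee_pos: [0.6434, -0.1661, 0.1787]
tcp_rot: [-179.8, -1.4, 89.9]
wrist_force: [0.5, 0.4, -0.6]
opening: 0.0236
grasp_force: 44.3
```

>>> {"name": "arm_command", "arguments": {"series": [[0,0,0.02,0],[-0.001,0,0.04,0],[-0.0018,0,0.065,0],[-0.002,0,0.08,0],[-0.002,0,0.08,0]]}}

```text
time: 22.8
ee_pos: [0.6412, -0.163, 0.0977]
tcp_rot: [-179.7, -1.5, 90.0]
wrist_force: [-0.4, -0.0, -0.1]
opening: 0.0233
grasp_force: 44.4
```

>>> {"name": "arm_command", "arguments": {"series": [[0,0,0,0],[0,0,0,0],[0,0,0,0],[0,0,0,0],[0,0,0,0]]}}

```text
time: 23.3
ee_pos: [0.6427, -0.1633, 0.1011]
tcp_rot: [-180.0, -1.4, 90.0]
wrist_force: [0.5, 0.3, -0.8]
opening: 0.0238
grasp_force: 44.4
```

```bash
python3 - <<'E'
from h import *
to((.6433,-.1653,.085),(.6433,-.1653,.0708))
p=bot.get_obs()['ee_pos'];a=[]
for n in('top','side'):
    c=bot.camera(n);print(n,fit2(c,.096,p[2]-.0178+.0145,p[:2],False),fit2(c,*O['potS'][:2],(.6433,-.1653),True))
E
```

```text
q [-14.8  20.4  13.9  83.8   1.3  75.1] pos [ 0.6427 -0.1633  0.1011] rot [-179.95   -1.39   90.03] F [ 0.5  0.3 -0.8] op 0.0238
(0.6433, -0.1653, 0.085) -> [-0.0024  0.0006  0.016 ]
(0.6433, -0.1653, 0.0708) -> [-0.0003  0.      0.0142]
top (array([ 0.63681122, -0.16179804]), np.float64(16.19129180908203)) (array([ 0.64488898, -0.16605415]), np.float64(5.965889930725098))
side (array([ 0.64026676, -0.16080709]), np.float64(33.1699333190918)) (array([ 0.64149177, -0.16301279]), np.float64(9.50645923614502))
```

>>> {"name": "arm_command", "arguments": {"series": [[-0.001,0.0005,0,0],[-0.002,0.001,0,0],[-0.0023,0.001,0.006,0],[-0.0026,0.001,0.012,0],[-0.0026,0.001,0.012,0]]}}

```text
time: 23.9
ee_pos: [0.6429, -0.1655, 0.0869]
tcp_rot: [-179.8, -1.4, 90.0]
wrist_force: [-1.4, -0.5, -0.8]
opening: 0.0242
grasp_force: 44.4
```

>>> {"name": "arm_command", "arguments": {"series": [[0,0,0,0],[0,0,0,0],[0,0,0,0],[0,0,0,0],[0,0,0,0]]}}

```text
time: 24.4
ee_pos: [0.6436, -0.1656, 0.0887]
tcp_rot: [-179.9, -1.4, 90.0]
wrist_force: [-0.5, -0.6, -0.7]
opening: 0.0237
grasp_force: 44.4
```

```bash
python3 - <<'E'
from h import *
to((.6435,-.1653,.071))
p=bot.get_obs()['ee_pos'];a=[]
for n in('top','side'):
    c=bot.camera(n);print(n,fit2(c,.096,p[2]-.0178+.0145,p[:2],False))
    q=proj(c,[[.6433,-.1653,.08]])[0].astype(int);x,y=np.maximum(q-40,0)
    a.append(cv2.resize(c['color'][y:y+80,x:x+80],(400,400),interpolation=cv2.INTER_CUBIC))
cv2.imwrite('pics/g5.png',np.hstack(a))
E
```

```text
q [-15.   20.8  12.9  82.6   1.3  75. ] pos [ 0.6436 -0.1656  0.0887] rot [-179.93   -1.4    90.03] F [-0.5 -0.6 -0.7] op 0.0237
(0.6435, -0.1653, 0.071) -> [-0.0001 -0.0001  0.0177]
top (array([ 0.63899623, -0.16396692]), np.float64(17.702411651611328))
side (array([ 0.64110205, -0.16340932]), np.float64(32.277835845947266))
```

View pics/g5.png

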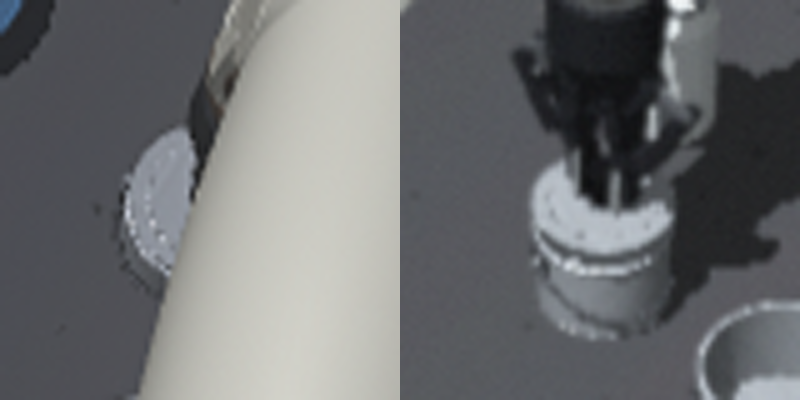

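The small lid hovers squarely over its pot. Lower it and settle.

>>> {"name": "arm_command", "arguments": {"series": [[0,0.0004,0.005,0],[0,0.0004,0.01,0],[-0.0001,0.0004,0.0145,0],[-0.0001,0.0004,0.0175,0],[-0.0001,0.0004,0.0175,0]]}}

```text
time: 25.0
ee_pos: [0.6437, -0.1653, 0.0705]
tcp_rot: [-179.9, -1.4, 90.0]
wrist_force: [-0.1, 0.1, -0.4]
opening: 0.0237
grasp_force: 44.3
```

>>> {"name": "arm_command", "arguments": {"series": [[0,0,0,0],[0,0,0,0],[0,0,0,0],[0,0,0,0],[0,0,0,0]]}}

```text
time: 25.5
ee_pos: [0.6439, -0.1653, 0.0711]
tcp_rot: [-179.9, -1.4, 90.0]
wrist_force: [-1.3, 0.8, -0.4]
opening: 0.024
grasp_force: 44.3
```

>>> {"name": "arm_command", "arguments": {"series": [[0,0,0,0],[0,0,0,0],[0,0,0,0],[0,0,-0.01,0],[0.001,0,-0.03,0]], "hand": 0.05, "grip_force": 30}}

```text
time: 26.0
ee_pos: [0.6431, -0.1649, 0.1003]
tcp_rot: [-179.8, -1.4, 90.0]
wrist_force: [-0.0, -0.9, -0.4]
opening: 0.0502
grasp_force: 0.0
```

>>> {"name": "arm_command", "arguments": {"series": [[0.001,0,-0.045,0],[0.002,0,-0.09,0],[0.03,-0.012,-0.09,0],[0.07,-0.026,-0.091,0],[0.112,-0.04,-0.092,0]]}}

```text
time: 26.5
ee_pos: [0.6037, -0.0548, 0.1969]
tcp_rot: [-180.0, -1.4, 89.9]
wrist_force: [0.4, 1.3, -0.5]
opening: 0.0498
grasp_force: 0.0
```

>>> {"name": "arm_command", "arguments": {"series": [[0.044,-0.01,0.001,0],[0.088,-0.02,0.002,0],[0.132,-0.03,0.003,0],[0.176,-0.04,0.004,0],[0.22,-0.05,0.005,0]]}}

```text
time: 27.0
ee_pos: [0.5533, 0.1664, 0.1974]
tcp_rot: [-180.0, -1.4, 90.0]
wrist_force: [1.4, 0.9, 0.8]
opening: 0.0503
grasp_force: 0.0
```

>>> {"name": "arm_command", "arguments": {"series": [[0.044,-0.008,0.001,0],[0.088,-0.016,0.002,0],[0.132,-0.024,0.003,0],[0.17,-0.032,0.004,0],[0.17,-0.032,0.004,0]]}}

```text
time: 27.5
ee_pos: [0.5204, 0.3388, 0.1967]
tcp_rot: [-179.9, -1.5, 90.3]
wrist_force: [-0.5, -0.6, -0.5]
opening: 0.0497
grasp_force: 0.0
```

```bash
python3 - <<'E'
from h import *
for n in('top','side'):
    c=bot.camera(n);print(n,'S lid',fit2(c,.096,.0665,(.6433,-.1653),False),'lidM',fit2(c,*O['lidM'][:2],O2['lidM'],False),'potM',fit2(c,*O['potM'][:2],O2['potM'],True))
to((.5132,.4067,.15),(.5132,.4067,.05),(.5132,.4067,.0185))
E
```

```text
top S lid (array([ 0.64336576, -0.16669984]), np.float64(62.08370590209961)) lidM (array([0.51304543, 0.40512353]), np.float64(44.57680892944336)) potM (array([ 0.4669848 , -0.12223396]), np.float64(42.848411560058594))
side S lid (array([ 0.64103064, -0.16229824]), np.float64(23.25943374633789)) lidM (array([0.51282456, 0.40854686]), np.float64(66.51265716552734)) potM (array([ 0.46545288, -0.11815469]), np.float64(17.4370059967041))
q [ 32.2  13.5  15.9  91.7   1.2 122.1] pos [0.5214 0.3355 0.1969] rot [-179.93   -1.4    90.14] F [-0.4 -0.9 -0.6] op 0.05
(0.5132, 0.4067, 0.15) -> [ 0.0701 -0.008   0.0487]
(0.5132, 0.4067, 0.05) -> [-0.0024  0.0001  0.1   ]
(0.5132, 0.4067, 0.0185) -> [-0.0008  0.      0.0315]
```

>>> {"name": "arm_command", "arguments": {"series": [[0.035,-0.004,0.01,0],[0.0701,-0.008,0.02,0],[0.0695,-0.008,0.055,0],[0.0685,-0.008,0.1,0],[0.0685,-0.008,0.1,0]]}}

```text
time: 28.1
ee_pos: [0.5114, 0.4025, 0.0918]
tcp_rot: [-179.5, -1.0, 90.0]
wrist_force: [0.9, -0.1, -1.3]
opening: 0.0497
grasp_force: 0.0
```

>>> {"name": "arm_command", "arguments": {"series": [[-0.0005,0,0.02,0],[-0.001,0,0.04,0],[-0.0012,0,0.046,0],[-0.0012,0,0.046,0],[-0.0012,0,0.046,0]]}}

```text
time: 28.6
ee_pos: [0.5144, 0.4056, 0.0543]
tcp_rot: [180.0, -1.5, 90.0]
wrist_force: [-0.2, -0.2, -0.0]
opening: 0.05
grasp_force: 0.0
```

```bash
python3 - <<'E'
from h import *
to((.5131,.4067,.0183))
E
```

```text
q [ 37.8  18.5   6.3  76.8   1.2 127.8] pos [0.5144 0.4056 0.0543] rot [179.99  -1.47  90.  ] F [-0.2 -0.2 -0. ] op 0.05
(0.5131, 0.4067, 0.0183) -> [ 0.0002 -0.0013  0.036 ]
```

>>> {"name": "arm_command", "arguments": {"series": [[0.0003,-0.001,0.01,0],[0.0003,-0.001,0.022,0],[0.0004,-0.001,0.0355,0],[0.0004,-0.001,0.0355,0],[0.0004,-0.001,0.0355,0]]}}

```text
time: 29.1
ee_pos: [0.512, 0.4066, 0.0158]
tcp_rot: [-179.8, -1.3, 90.0]
wrist_force: [0.8, -0.3, -0.5]
opening: 0.0498
grasp_force: 0.0
```

>>> {"name": "arm_command", "arguments": {"series": [[0,0,0,0],[0,0,0,0],[0,0,0,0],[0,0,0,0],[0,0,0,0]], "hand": 0.01}}

```text
time: 29.6
ee_pos: [0.5128, 0.4071, 0.0174]
tcp_rot: [-180.0, -1.4, 90.0]
wrist_force: [-0.3, 0.3, 4.7]
opening: 0.0238
grasp_force: 29.7
```

```bash
python3 - <<'E'
from h import *
to((.5132,.4067,.19),(.4662,-.1202,.19),(.4662,-.1202,.1))
for n in('top','side'): print(fit2(bot.camera(n),*O['lidM'][:2],O2['lidM'],False))
E
```

```text
q [ 37.9  19.4   3.3  73.    1.2 127.9] pos [0.5128 0.4071 0.0174] rot [-179.97   -1.44   90.03] F [-0.3  0.3  4.7] op 0.0238
(0.5132, 0.4067, 0.19) -> [ 0.0039  0.0003 -0.1726]
(0.4662, -0.1202, 0.19) -> [-0.5267 -0.0473 -0.0132]
(0.4662, -0.1202, 0.1) -> [-0.0023  0.0001  0.09  ]
(array([0.51251979, 0.40556805]), np.float64(24.843788146972656))
(array([0.51199507, 0.40837566]), np.float64(43.00655746459961))
```

>>> {"name": "arm_command", "arguments": {"series": [[0.0005,0,-0.02,0],[0.0015,0,-0.055,0],[0.0025,0,-0.1,0],[0.0036,0,-0.145,0],[0.0042,0,-0.172,0]], "grip_force": 45}}

```text
time: 30.2
ee_pos: [0.513, 0.407, 0.1922]
tcp_rot: [180.0, -1.5, 90.0]
wrist_force: [0.0, 0.3, -1.3]
opening: 0.0237
grasp_force: 44.3
```

>>> {"name": "arm_command", "arguments": {"series": [[-0.02,-0.002,0,0],[-0.055,-0.005,-0.001,0],[-0.095,-0.009,-0.002,0],[-0.135,-0.012,-0.003,0],[-0.175,-0.016,-0.004,0]]}}

```text
time: 30.7
ee_pos: [0.4962, 0.2302, 0.1877]
tcp_rot: [-179.9, -1.4, 90.0]
wrist_force: [1.8, -0.7, -0.7]
opening: 0.0237
grasp_force: 44.5
```

>>> {"name": "arm_command", "arguments": {"series": [[-0.04,-0.004,-0.001,0],[-0.08,-0.007,-0.002,0],[-0.12,-0.011,-0.003,0],[-0.16,-0.014,-0.004,0],[-0.195,-0.017,-0.005,0]]}}

```text
time: 31.2
ee_pos: [0.4792, 0.0349, 0.1883]
tcp_rot: [-179.9, -1.4, 90.0]
wrist_force: [0.0, -0.5, -1.0]
opening: 0.0234
grasp_force: 44.5
```

>>> {"name": "arm_command", "arguments": {"series": [[-0.035,-0.003,-0.001,0],[-0.07,-0.006,-0.002,0],[-0.105,-0.009,-0.003,0],[-0.135,-0.012,-0.003,0],[-0.145,-0.013,-0.003,0]]}}

```text
time: 31.7
ee_pos: [0.4664, -0.1105, 0.1877]
tcp_rot: [-179.9, -1.4, 89.9]
wrist_force: [-0.1, 0.5, -2.5]
opening: 0.0239
grasp_force: 44.5
```

```bash
python3 - <<'E'
from h import *
to((.4665,-.1202,.17),(.4665,-.1202,.1))
E
```

```text
q [-14.1  -4.9  -4.7  90.7   1.3  76. ] pos [ 0.4664 -0.1105  0.1877] rot [-179.86   -1.39   89.89] F [-0.1  0.5 -2.5] op 0.0239
(0.4665, -0.1202, 0.17) -> [-0.0101  0.0002  0.0174]
(0.4665, -0.1202, 0.1) -> [-0.0017  0.0002  0.07  ]
```

>>> {"name": "arm_command", "arguments": {"series": [[-0.01,0,0.015,0],[-0.0105,0,0.035,0],[-0.011,0,0.06,0],[-0.0118,0.0004,0.083,0],[-0.0118,0.0004,0.083,0]]}}

```text
time: 32.2
ee_pos: [0.4654, -0.1169, 0.1008]
tcp_rot: [-179.6, -1.5, 90.1]
wrist_force: [-0.7, -0.6, -0.8]
opening: 0.0232
grasp_force: 44.5
```

>>> {"name": "arm_command", "arguments": {"series": [[0,0,0,0],[0,0,0,0],[0,0,0,0],[0,0,0,0],[0,0,0,0]]}}

```text
time: 32.7
ee_pos: [0.4676, -0.1182, 0.1055]
tcp_rot: [-180.0, -1.4, 90.0]
wrist_force: [0.6, -0.1, -0.8]
opening: 0.0238
grasp_force: 44.5
```

```bash
python3 - <<'E'
from h import *
to((.4667,-.1202,.0785))
p=bot.get_obs()['ee_pos'];a=[]
for n in('top','side'):
    c=bot.camera(n);print(n,fit2(c,.119,p[2]-.0174+.0145,p[:2],False))
    q=proj(c,[[.4665,-.1202,.08]])[0].astype(int);x,y=np.maximum(q-50,0)
    a.append(cv2.resize(c['color'][y:y+100,x:x+100],(400,400),interpolation=cv2.INTER_CUBIC))
cv2.imwrite('pics/g6.png',np.hstack(a))
E
```

```text
q [-15.   -4.5 -13.3  81.5   1.3  75. ] pos [ 0.4676 -0.1182  0.1055] rot [-179.96   -1.39   90.04] F [ 0.6 -0.1 -0.8] op 0.0238
(0.4667, -0.1202, 0.0785) -> [-0.0027 -0.0009  0.0269]
top (array([ 0.46620927, -0.11939859]), np.float64(27.077280044555664))
side (array([ 0.46550096, -0.11522917]), np.float64(39.635433197021484))
```

View pics/g6.png

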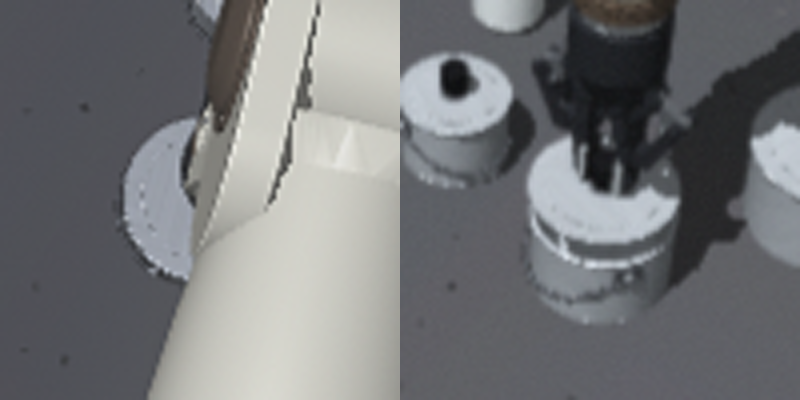

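The medium lid hovers over its pot and the small lid is seated beside it. The lid needs about −2.5 mm in y.

>>> {"name": "arm_command", "arguments": {"series": [[-0.0015,0,0,0],[-0.0025,-0.0003,0.004,0],[-0.0028,-0.0003,0.011,0],[-0.003,-0.0003,0.018,0],[-0.003,-0.0003,0.018,0]]}}

```text
time: 33.3
ee_pos: [0.4662, -0.1205, 0.0853]
tcp_rot: [-179.8, -1.4, 90.0]
wrist_force: [1.0, -0.5, -1.4]
opening: 0.0239
grasp_force: 44.5
```

>>> {"name": "arm_command", "arguments": {"series": [[0,0,0.002,0],[0,0,0.004,0],[-0.0001,0,0.006,0],[-0.0002,0,0.008,0],[-0.0002,0,0.008,0]]}}

```text
time: 33.8
ee_pos: [0.4669, -0.1206, 0.0786]
tcp_rot: [-179.9, -1.4, 90.0]
wrist_force: [0.3, -0.4, -1.6]
opening: 0.0236
grasp_force: 44.5
```

>>> {"name": "arm_command", "arguments": {"series": [[0,0,0,0],[0,0,0,0],[0,0,0,0],[0,0,0,0],[0,0,0,0]]}}

```text
time: 34.3
ee_pos: [0.467, -0.1207, 0.0789]
tcp_rot: [-179.9, -1.4, 90.0]
wrist_force: [0.2, 0.9, -1.4]
opening: 0.0236
grasp_force: 44.5
```

```bash
python3 - <<'E'
from h import *
to((.467,-.1202,.0784))
p=bot.get_obs()['ee_pos'];a=[]
for n in('side',):
    c=bot.camera(n);print(n,fit2(c,.119,p[2]-.0174+.0145,p[:2],False))
E
```

```text
q [-15.3  -4.  -15.9  78.6   1.3  74.7] pos [ 0.467  -0.1207  0.0789] rot [-179.92   -1.4    90.03] F [ 0.2  0.9 -1.4] op 0.0236
(0.467, -0.1202, 0.0784) -> [0.0005 0.     0.0005]
side (array([ 0.4650607 , -0.11792653]), np.float64(38.17201232910156))
```

>>> {"name": "arm_command", "arguments": {"series": [[0,0,0.0007,0],[0,0,0.0007,0],[0,0,0.0007,0],[0,0,-0.01,0],[0.001,0,-0.03,0]], "hand": 0.05}}

```text
time: 34.85
ee_pos: [0.4663, -0.1203, 0.1087]
tcp_rot: [-179.8, -1.4, 90.0]
wrist_force: [0.0, -0.2, 0.3]
opening: 0.0501
grasp_force: 0.0
```

>>> {"name": "arm_command", "arguments": {"series": [[0.001,0,-0.045,0],[0.002,0,-0.09,0],[0.03,0,-0.09,0],[0.07,0,-0.09,0],[0.11,0,-0.09,0]]}}

```text
time: 35.35
ee_pos: [0.4672, -0.0118, 0.2029]
tcp_rot: [180.0, -1.4, 89.9]
wrist_force: [1.2, -1.7, -0.4]
opening: 0.0501
grasp_force: 0.0
```

>>> {"name": "arm_command", "arguments": {"series": [[0.04,0,0,0],[0.08,0,0,0],[0.12,0,0,0],[0.16,0,0,0],[0.2,0,0,0]]}}

```text
time: 35.85
ee_pos: [0.4667, 0.189, 0.2075]
tcp_rot: [-180.0, -1.4, 90.0]
wrist_force: [1.4, 0.2, -0.8]
opening: 0.05
grasp_force: 0.0
```

>>> {"name": "arm_command", "arguments": {"series": [[0.04,0,0,0],[0.08,0,0,0],[0.1,0,0,0],[0.1,0,0,0],[0.1,0,0,0]]}}

```text
time: 36.35
ee_pos: [0.4668, 0.2872, 0.2093]
tcp_rot: [-179.9, -1.4, 90.1]
wrist_force: [-0.1, 0.4, 0.3]
opening: 0.0497
grasp_force: 0.0
```

```bash
python3 - <<'E'
from h import *
to();a=[]
for n in('top','side'):
    c=bot.camera(n)
    for k,pt,d,z in(('L','potL',.144,.0825),('M','potM',.119,.0745),('S','potS',.096,.0665),('C','cup',.074,.0725)):
        print(n,k,np.round(fit2(c,d,z,O2[pt],False)[0],4))
    a.append(cv2.resize(c['color'][60:320],None,fx=1.5,fy=1.5,interpolation=cv2.INTER_CUBIC)[:,:] if 0 else c['color'][70:290,130:450] if n=='top' else c['color'][50:270,90:410])
cv2.imwrite('pics/end.png',cv2.resize(np.vstack(a),None,fx=1.36,fy=1.36,interpolation=cv2.INTER_CUBIC))
E
```

```text
q [ 31.    3.6   6.2  91.9   1.2 120.9] pos [0.4668 0.2872 0.2093] rot [-179.92   -1.38   90.08] F [-0.1  0.4  0.3] op 0.0497
top L [ 0.3469 -0.2879]
top M [ 0.4665 -0.1219]
top S [ 0.6433 -0.1667]
top C [0.6279 0.1401]
side L [ 0.3455 -0.2834]
side M [ 0.4652 -0.1186]
side S [ 0.6418 -0.1636]
side C [0.6398 0.1434]
```

View pics/end.png

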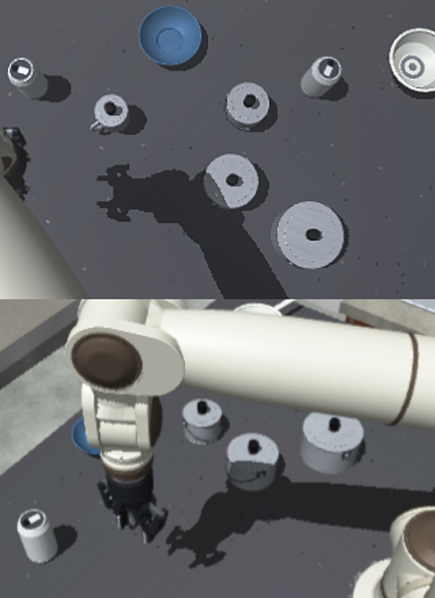

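All four lids sit flat on their vessels (cup (110,112), small (248,104), medium (232,180), large (311,234) in the top half). Both cans are standing where they were and the arm is clear. Handing in.

```bash
python3 -c "
from workcell import bot
print(bot.job_done())"
```

```text
the job is handed in; nothing more can be done
None
```

All four lids are seated on their matching vessels, with the pots, cup, cans and look-alike lids left where they stood, and the job was handed in after about 36 s of robot time.

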